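# Stir the chestnuts under the half cover, then draw the paddle out

## Task

With the wooden paddle that lies in the half-covered serving dish, stir the four chestnuts under the glass, sweeping its head to both sides until every chestnut has been pushed at least 2 cm from its place. Then tilt the long paddle, draw it out past the glass cover through the open part of the dish, and finish still holding it in the gripper, motionless, with all of it about a hand's breadth or more above the dish. Do not press hard on the glass, keep the chestnuts in the dish, and leave the lemon and the garlic beside it alone.

Things in the scene. Friction and masses are not known exactly. Their poses are not given: they have to be found in the camera images.
- dish: Heavy white rectangular serving dish, immovable. Outside 226 (x) x 356 (y) x 72 (z) mm plus an 18 mm lug on each end; origin: centre of its underside. Floor 6 mm thick, walls 8 mm; inside 210 x 340 mm, 66 mm deep. Its y axis runs along its length towards the end covered by glass (robot's left, turned up to 0.2 rad either way); from y = -170 to 28 mm it is open above.
- cover: Clear glass half cover with thin steel frame, fixed on the dish (never lifts or slides), over y = 28 to 178 mm of the dish; underside 72 mm, top 79 mm above the worktop, with a 22 mm high knob at y = 145 mm. Same origin and axes as the dish. Fragile: at most 20 N.
- cover_edge (a point): Middle of the lower free edge of the glass cover, at (0, 28, 72) mm in the dish frame.
- paddle: Plain rigid wooden paddle, 300 mm long, 56 to 112 g, flat on the dish floor along its length. Origin: middle of its length, underside; y axis from handle to head. Handle 16 mm wide, 18 mm high, y = -150 to 72 mm; flat head 44 mm wide, 12 mm thick, y = 70 to 150 mm, under the glass. Handle free from above for y = -150 to 20 mm. Centre of mass near y = 25 mm.
- paddle_head (a point): Centre of the paddle's flat head, 110 mm from the paddle's origin along its y, 6 mm above its underside.
- paddle_handle_end (a point): Free end of the paddle's handle, 150 mm from the paddle's origin along -y, 9 mm above its underside.
- chestnut_1: Hard brown chestnut, 28 mm across, 25 mm high, flat bottom, 12 g, loose on the dish floor under the glass, beside the paddle's head on its -x side (about 57 mm off the dish's long centre line, nearer the cover edge). Origin: centre of its underside.
- chestnut_2: Hard brown chestnut, 28 mm across, 25 mm high, flat bottom, 12 g, loose on the dish floor under the glass, beside the paddle's head on its -x side (about 57 mm off the dish's long centre line, nearer the end wall). Origin: centre of its underside.
- chestnut_3: Hard brown chestnut, 28 mm across, 25 mm high, flat bottom, 12 g, loose on the dish floor under the glass, beside the paddle's head on its +x side (about 57 mm off the dish's long centre line, nearer the cover edge). Origin: centre of its underside.
- chestnut_4: Hard brown chestnut, 28 mm across, 25 mm high, flat bottom, 12 g, loose on the dish floor under the glass, beside the paddle's head on its +x side (about 57 mm off the dish's long centre line, nearer the end wall). Origin: centre of its underside.
- lemon_1: Yellow lemon, 78 x 55 x 56 mm, a bystander on the worktop just past the open end of the dish. Origin: centre of its underside.
- garlic_1: White garlic bulb, 60 mm wide, 59 mm high, a bystander on the worktop just past the open end of the dish. Origin: centre of its underside.

How it is judged:
By the outcome, as a careful person would: the job done as asked, in the order asked, and still so for the second after the job is handed in, while the arm keeps its last pose, push and grip.
It also fails if it takes over 46 s, if anything falls off the work surface, if the arm or the gripper's body presses on something with over 40 N, if the wrist force passes 120 N, or if a joint passes its speed limit or range.

## Robot

A 6-joint arm with a two-finger parallel gripper is mounted at the origin on a cart in front of the work surface, level with it; the furniture and walls round the work are solid. World frame = base frame: x ahead of the robot, y to its left, z up, the work surface at z = 0. Lengths are in m, angles in rad, forces in N, time in s.
With the tool pointing down it reaches from about 0.35 to 0.85 m from the base axis. Payload 8.1 kg.
Tool frame: the origin (TCP) lies between the finger pads; the fingertips stand 8 mm ahead of it and the grasp point (between the pads) lies 11 mm behind it (manip.tcp_to_tips is the distance from the TCP to the fingertips, in m); z points along the fingers, y is the line along which they close (so a half turn about z gives the same grasp; the last joint's range is limited). The gripper opens to 93 mm and grips with 3 to 60 N. Pads are 15 mm wide; open, the fingers measure 128 mm over their backs; the gripper's body (75 mm by 188 mm) begins 65 mm behind the grasp point.
Start: joints at [1.053, 0.13, 1.488, -0, 1.523, -0.085], TCP at [0.252, 0.545, 0.227] pointing down, gripper open.
Joint ranges: [-2.96, 2.96], [-0.89, 2.26], [0.02, 2.5], [-1.34, 4.48], [0, 2.73], [-2.66, 2.66]. Speed limits (rad/s): [2.39, 2.39, 2.79, 3.14, 3.14, 3.14].

## Interface

Orientations are given as [roll, pitch, yaw] about the fixed x, y, z axes, in that order (R = Rz(yaw) Ry(pitch) Rx(roll)).
In Python, from cell import manip, optics, order gives the robot as it stands.
- The arm moves only by the tool step_arm, never from a script. Its argument "increments" is one flat list of numbers, 7 for each row, row after row: the shift along the world's x, y, z in units of 400 mm (1.0 is 400 mm), then the turn, a rotation vector about the world's x, y, z in units of 180 degrees (1.0 is 180 degrees), then the finger opening in mm, from 0 to 93. A call has 1 to 12 rows; each row is the pose to reach, as a shift and turn from the pose commanded when the call began, turning the shorter way round; what a row does not reach only later rows make up. A row lasts 1/10 s, in which the tool goes at most 50 mm and 8.59 degrees, less where a joint would pass 70% of its speed; a pose out of reach is approached as far as the arm can. A call with a number of a shift or a turn outside -1 to 1 is refused whole. A call with a gripper value outside its range is refused whole. The fingers move at their own pace and stop on an object; "newtons" is the grip in N (left out, the last holds). Time passes only in rows, so rows that repeat a pose let the fingers close. It gives the time, the measured TCP pose, the force, the opening and the grip force at its end, in the units of the state.
- manip.get_state(): the state, without advancing time (a new reading comes with each control period).
- optics.camera(name): name is "scene" or "top" or "wrist"; returns (picture, depth): 480x640x3 uint8, red, green, blue; 480x640 float32, m along the optical axis (not along the pixel's ray), 0 where there is no reading.
- optics.calibration(name): a dict with "vfov" (degrees; the focal length in pixels is half the picture's height over the tangent of half this angle, whatever the lens; pixels are square), "cx", "cy" (the principal point, pixels), "rvec" (rotation vector, rad) and "tvec" (3), from world to camera coordinates, as OpenCV has them. Camera axes: x right, y down, z forward; pixel columns grow to the right and rows downward; lengths in m; the calibration is good to about 2 mm. A picture is of the moment at which its call begins: read the wrist's pose just before it. calibration takes no time and is no camera call; for the wrist camera it gives the pose at the moment of the call.
- order.sign_off(): hands the job in; it is judged then, once.
The state is a dict: "t": time; "joint_positions": joint angles; "qvel": joint speeds; "tau": joint torques, N m; "eef_pos": TCP position; "tool_rot": TCP orientation; "ft_force": force on the tool from outside, world axes, zero at the start; "wrist_torque": the same for the moment, N m; "grip_width": opening from 0.0 (shut) to 1.0 (fully open); "finger_force": force on a finger pad.
Only numpy, scipy, OpenCV 4.12 (cv2) and the standard library are available. Lean on these libraries where they do the work, as an engineer would, in place of code of your own. Each camera call takes 0.05 s, during which the arm holds its last target. There are 200 camera calls.

## Working session

There is one attempt and no reset: what is moved stays moved. The work goes in short steps, Python scripts to look and compute and a tool call to move; the robot and the scene stay as the last step left them, time stands still between calls to the robot, and variables do not carry over. Pictures are saved under pics/ and viewed, at most 10 in all, crops included, and the job is handed in when it is done.

Besides the shell and the picture viewer there is one more tool, called after "Request:" as name(argument=value, ...) on one line, values as JSON. step_arm: Moves the arm, as the interface text tells. Shifts and turns lie within -1 to 1; 1 stands for 400 mm of shift or 180 degrees of turn. Its arguments: {"type":"object","properties":{"increments":{"type":"array","items":{"type":"number"}},"newtons":{"type":"number"}},"required":["increments"]}

```bash
mkdir -p pics; ls; cat > h.py <<'E'
import numpy as np, cv2
from cell import manip, optics, order
def cam(n):
    c=optics.calibration(n); im,d=optics.camera(n)
    f=240/np.tan(np.radians(c['vfov'])/2)
    R=cv2.Rodrigues(np.array(c['rvec'],float))[0]; t=np.array(c['tvec'],float)
    return im,d,(f,c['cx'],c['cy'],R,t)
def ray(uv,k,z):
    f,cx,cy,R,t=k; uv=np.atleast_2d(uv).astype(float)
    r=np.c_[(uv[:,0]-cx)/f,(uv[:,1]-cy)/f,np.ones(len(uv))]@R
    o=-R.T@t; return o+r*((z-o[2])/r[:,2])[:,None]
def cloud(d,k):
    f,cx,cy,R,t=k; v,u=np.mgrid[:d.shape[0],:d.shape[1]]
    return (np.dstack([(u-cx)/f*d,(v-cy)/f*d,d])-t)@R
def save(im,n): cv2.imwrite('pics/'+n,cv2.cvtColor(im,cv2.COLOR_RGB2BGR))
E
python3 - <<'E'
from h import *
for n in('top','scene'):
    im,d,k=cam(n); save(im,n+'0.png'); np.savez(n+'0.npz',im=im,d=d); print(n,k[0],-k[3].T@k[4])
print(manip.get_state())
E
```

```text
pics
top 543.0410736873735 [ 0.46583586 -0.02111118  1.05362583]
scene 514.2428437649914 [ 0.2216427  -0.65198698  0.5089293 ]
{'t': 0.1, 'joint_positions': array([ 1.05258846e+00,  1.31038963e-01,  1.48919853e+00, -1.08059444e-05,
        1.52300864e+00, -8.53771516e-02]), 'qvel': array([-1.69288854e-03, -2.44046491e-03, -2.22291035e-03, -5.02631668e-05,
       -9.46456140e-05, -4.96432180e-04]), 'tau': array([ 1.41909561e-03, -5.61338532e+01, -4.93099129e+01,  7.70848012e-02,
        2.89727922e-02, -9.55677001e-05]), 'eef_pos': array([0.25138106, 0.54423522, 0.22570477]), 'tool_rot': array([-3.13994428e+00, -1.30244218e-04,  2.70876236e+00]), 'ft_force': array([ 0.46994328,  0.4164116 , -0.19351409]), 'wrist_torque': array([ 0.03793002, -0.00560723,  0.02919794]), 'finger_force': 0.0, 'grip_width': 0.9994519489388444}
```

View pics/top0.png

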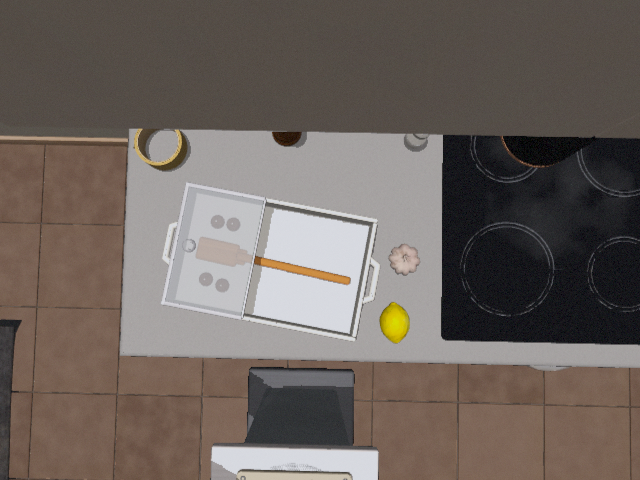

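View pics/scene0.png

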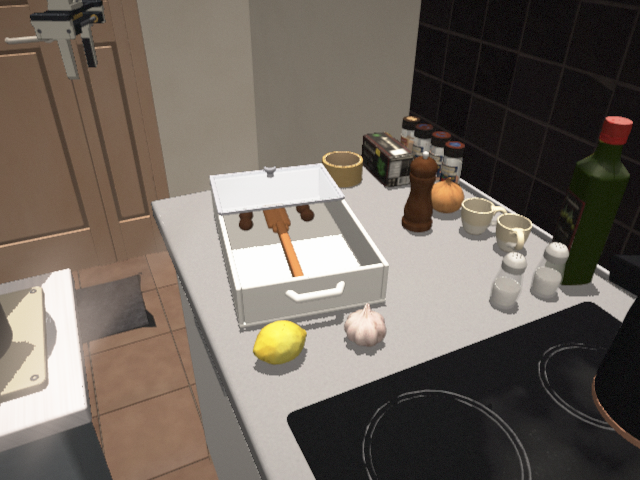

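The top view shows the dish turned slightly: its rim corners are about (187,184), (377,219), (356,339) and (163,304). The handle runs from (255,260) to (350,281), with the head under the glass at (220,250). The chestnuts are at (217,222), (233,224), (206,279) and (222,285), the garlic at (405,260) and the lemon at (395,322). The scene view confirms this layout, and there is furniture behind.

```bash
cat > m.py <<'E'
from h import *
def K(n):
    c=optics.calibration(n); f=240/np.tan(np.radians(c['vfov'])/2)
    return f,c['cx'],c['cy'],cv2.Rodrigues(np.array(c['rvec'],float))[0],np.array(c['tvec'],float)
def comp(m,roi):
    mm=np.zeros(m.shape,np.uint8); x0,y0,x1,y1=roi; mm[y0:y1,x0:x1]=m[y0:y1,x0:x1]
    n,l,s,c=cv2.connectedComponentsWithStats(mm); return [(l==i,s[i],c[i]) for i in range(1,n) if s[i][4]>25]
E
python3 - <<'E'
from m import *
np.set_printoptions(precision=4,suppress=True)
kt,ks=K('top'),K('scene')
T=np.load('top0.npz');S=np.load('scene0.npz')
hs=cv2.cvtColor(T['im'],cv2.COLOR_RGB2HSV); P=cloud(T['d'],kt)
# dish rim: outer corners by depth points with z about .072
z=P[...,2]
rim=((z>.062)&(z<.09)&(T['d']>0)).astype(np.uint8); rim[:,:155]=0; rim[:, 385:]=0; rim[:170]=0;rim[345:]=0
cs=comp(rim,(150,170,390,350)); print([(s[4],) for _,s,_ in cs])
pts=P[rim>0]; print('rim z',np.median(pts[:,2]))
# white bright mask outline
wh=((hs[...,2]>150)&(hs[...,1]<40)).astype(np.uint8)
print('cabinet z',np.median(z[60,200:400]), 'cab edge x at pix', P[120,300], P[128,300])
og=((hs[...,0]>5)&(hs[...,0]<20)&(hs[...,1]>150)).astype(np.uint8)
for m,s,c in comp(og,(240,240,370,300)):
    p=P[m]; print('handle top',s,c,'depth z',np.median(p[:,2]),np.percentile(p[:,2],[10,90]))
    v,u=np.nonzero(m); w=ray(np.c_[u,v],kt,.024); mu=w.mean(0);e=np.linalg.svd((w-mu)[:,:2],full_matrices=0)[2][0]
    a=(w-mu)[:,:2]@e; print('axis',e,np.degrees(np.arctan2(e[1],e[0])),'ends',mu[:2]+e*a.min(),mu[:2]+e*a.max())
PS=cloud(S['d'],ks); hS=cv2.cvtColor(S['im'],cv2.COLOR_RGB2HSV)
og=((hS[...,0]>3)&(hS[...,0]<20)&(hS[...,1]>150)&(hS[...,2]>110)).astype(np.uint8)
for m,s,c in comp(og,(255,190,320,290)):
    p=PS[m]; print('scene og',s,'z pct',np.percentile(p[:,2],[5,50,90]))
    e=np.argmin(p[:,1]); print('end pt',p[e], 'max y',p[np.argmax(p[:,1])])
for uv in[(187,184),(377,219),(356,339),(163,304)]: print('corner',ray(uv,kt,.072)[0,:2])
for uv in[(267,197),(244,318)]: print('cover edge',ray(uv,kt,.075)[0,:2])
for uv in[(217,222),(233,224),(206,279),(222,285)]: print('chest',ray(uv,kt,.03)[0,:2])
for uv in[(238,250),(199,237),(197,258),(241,262),(236,243)]: print('head',ray(uv,kt,.018)[0,:2])
for uv in[(405,260),(395,322)]: print('bystander',ray(uv,kt,.03)[0,:2])
im=T['im'][170:350,150:430]; save(cv2.resize(im,None,fx=2.8,fy=2.8,interpolation=cv2.INTER_CUBIC),'topz.png')
E
```

```text
[(np.int32(11936),)]
rim z 0.0777560619567498
cabinet z 0.6834175877429087 cab edge x at pix [ 0.6201 -0.0094  0.5434] [ 0.6201 -0.0089  0.5165]
handle top [254 257  96  27 687] [301.5924 270.0306] depth z 0.02368192832338918 [0.0214 0.0262]
axis [0.198  0.9802] 78.58202762059649 ends [ 0.4703 -0.0967] [0.5066 0.0832]
scene og [264 209  32  67 499] z pct [0.0139 0.0167 0.0222]
end pt [ 0.2216 -0.652   0.5089] max y [0.5128 0.1767 0.0142]
corner [0.6399 0.2053]
corner [ 0.5829 -0.1423]
corner [ 0.3659 -0.1078]
corner [0.4207 0.2411]
cover edge [0.6185 0.0582]
cover edge [0.399  0.0938]
chest [0.5758 0.1555]
chest [0.5726 0.125 ]
chest [0.4675 0.1728]
chest [0.4568 0.1423]
head [0.5242 0.1156]
head [0.5475 0.1912]
head [0.5072 0.1936]
head [0.5013 0.1092]
head [0.5375 0.1199]
bystander [ 0.5114 -0.2013]
bystander [ 0.3949 -0.1839]
```

View pics/topz.png

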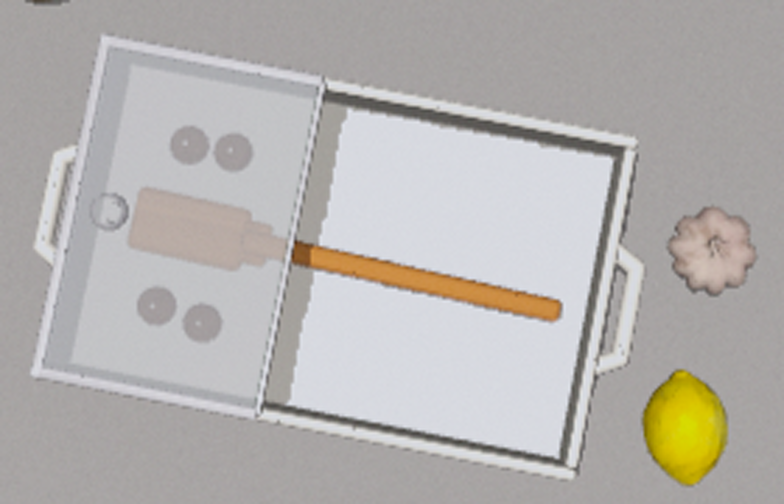

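The enlarged top view confirms the parts. The handle end is at about (560,310) in the crop, the glass edge runs from (322,85) to (260,412), and the chestnuts sit on both sides of the head at (189,145), (233,151), (156,305) and (202,322). Next I move above the handle.

Request:
step_arm(increments=[0.6125,-0.9,0,0,0,-0.4256,93,0.6125,-0.9,0,0,0,-0.4256,93,0.6125,-0.9,0,0,0,-0.4256,93,0.6125,-0.9,0,0,0,-0.4256,93,0.6125,-0.9,0,0,0,-0.4256,93,0.6125,-0.9,0,0,0,-0.4256,93,0.6125,-0.9,0,0,0,-0.4256,93,0.6125,-0.9,0,0,0,-0.4256,93,0.6125,-0.9,0,0,0,-0.4256,93,0.6125,-0.9,0,0,0,-0.4256,93,0.6125,-0.9,0,0,0,-0.4256,93,0.6125,-0.9,0,0,0,-0.4256,93])

```text
t: 1.3
eef_pos: [0.496, 0.1855, 0.2263]
tool_rot: [-3.141, -0.0, 1.374]
ft_force: [0.3, 0.5, -0.3]
grip_width: 0.995
finger_force: 0.0
```

Request:
step_arm(increments=[0,-0.3725,0,0,0,0,93,0,-0.3725,0,0,0,0,93,0,-0.3725,0,0,0,0,93,0,-0.3725,0,0,0,0,93,0,-0.3725,0,0,0,0,93,0,-0.3725,0,0,0,0,93])

```text
t: 1.9
eef_pos: [0.4965, 0.0375, 0.2266]
tool_rot: [-3.141, -0.001, 1.374]
ft_force: [-0.3, 0.8, -0.1]
grip_width: 0.996
finger_force: 0.0
```

```bash
python3 - <<'E'
from m import *
np.set_printoptions(precision=4,suppress=True)
s=manip.get_state(); print(s['t'],s['joint_positions'],s['eef_pos'],s['tool_rot'])
c=optics.calibration('wrist'); im,d,k=cam('wrist'); save(im,'w1.png'); np.savez('w1.npz',im=im,d=d)
print('cam',-k[3].T@k[4])
h=cv2.cvtColor(im,cv2.COLOR_RGB2HSV)
og=((h[...,0]>3)&(h[...,0]<20)&(h[...,1]>150)).astype(np.uint8)
P=cloud(d,k)
for m,st,c in comp(og,(0,0,640,480)):
    if st[4]<300: continue
    v,u=np.nonzero(m); w=ray(np.c_[u,v],k,.024); mu=w.mean(0);e=np.linalg.svd((w-mu)[:,:2],full_matrices=0)[2][0]
    a=(w-mu)[:,:2]@e; n=(w-mu)[:,:2]@np.array([-e[1],e[0]])
    print(st,'z',np.median(P[m][:,2]),'axis',e,'ends',mu[:2]+e*a.min(),mu[:2]+e*a.max(),'width',np.percentile(n,[1,99]))
E
```

```text
1.9 [-0.0282 -0.1489  1.7657  0.0007  1.5248  0.1685] [0.4965 0.0375 0.2266] [-3.1415 -0.0006  1.3741]
cam [0.5119 0.116  0.384 ]
[ 555  120   85   65 3577] z 0.04543947635819914 axis [ 0.9047 -0.4261] ends [0.7217 0.0491] [0.8001 0.0121] width [-0.0264  0.0264]
```

View pics/w1.png

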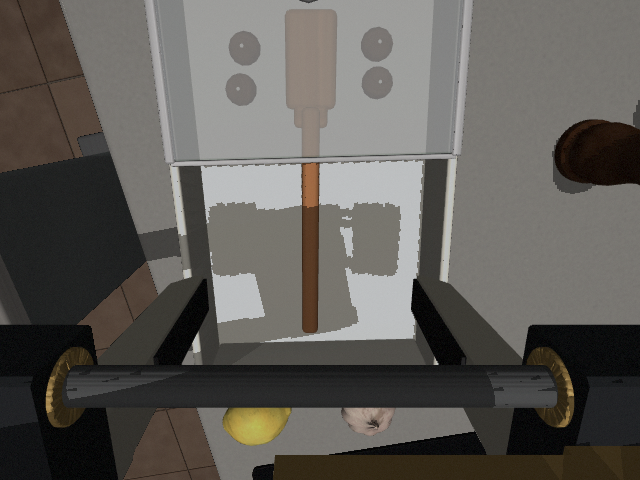

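The wrist view shows the handle midway between the fingers, running from (311,165) at the glass edge to (310,331) at its end. The head is at (311,60) and the chestnuts at (245,47), (241,89), (377,44) and (377,83). I'll use this view to check the numbers.

```bash
python3 - <<'E'
from m import *
np.set_printoptions(precision=4,suppress=True)
k=K('wrist');W=np.load('w1.npz'); h=cv2.cvtColor(W['im'],cv2.COLOR_RGB2HSV); P=cloud(W['d'],k)
og=((h[...,0]>3)&(h[...,0]<20)&(h[...,1]>120)).astype(np.uint8)
m=max(comp(og,(285,158,340,345)),key=lambda q:q[1][4]); v,u=np.nonzero(m[0])
print(m[1],'z',np.median(P[m[0]][:,2]))
w=ray(np.c_[u,v],k,.024); mu=w.mean(0);e=np.linalg.svd((w-mu)[:,:2],full_matrices=0)[2][0]; e*=np.sign(e[1])
a=(w-mu)[:,:2]@e; print('axis',e,mu,mu[:2]+e*a.min())
# height by triangulating the handle end: wrist pixel vs top pixel
def o_r(uv,k): A=ray(uv,k,0)[0];o=-k[3].T@k[4]; r=A-o; return o,r/np.linalg.norm(r)
(o1,r1),(o2,r2)=o_r((310,331),k),o_r((349,281),K('top'))
s=np.linalg.lstsq(np.c_[r1,-r2],o2-o1,rcond=None)[0]; print('tri',o1+r1*s[0],o2+r2*s[1])
for uv in[(245,47),(241,89),(377,44),(377,83)]: print('chest',ray(uv,k,.028)[0,:2])
print('head tip',ray((311,10),k,.018)[0],'edge',ray([(167,163),(457,156)],k,.075)[:,:2], 'corner walls')
E
```

```text
[ 302  163   17  170 2705] z 0.022714750608286174
axis [0.1944 0.9809] [ 0.4883 -0.0041  0.024 ] [ 0.4704 -0.0941]
tri [ 0.4699 -0.0977  0.0161] [ 0.4696 -0.0976  0.0161]
chest [0.4699 0.1765]
chest [0.4589 0.1456]
chest [0.5762 0.1577]
chest [0.5718 0.1281]
head tip [0.5286 0.1948 0.018 ] edge [[0.3971 0.1006]
 [0.6161 0.0627]] corner walls
```

Request:
step_arm(increments=[0,0,-0.125,0,0,0,70,0,0,-0.25,0,0,0,60,0,0,-0.35,0,0,0,60,0,0,-0.42,0,0,0,60,0,0,-0.47,0,0,0,60,0,0,-0.5,0,0,0,60,0,0,-0.51,0,0,0,60,0,0,-0.52,0,0,0,60,0,0,-0.52,0,0,0,60])

```text
t: 2.85
eef_pos: [0.4973, 0.036, 0.0193]
tool_rot: [3.14, -0.0, 1.372]
ft_force: [-0.1, -0.1, -0.6]
grip_width: 0.641
finger_force: 0.0
```

Request:
step_arm(increments=[0,0,0,0,0,0,5,0,0,0,0,0,0,5,0,0,0,0,0,0,5,0,0,0,0,0,0,5,0,0,0,0,0,0,5,0,0,0,0,0,0,5,0,0,0,0,0,0,5,0,0,0,0,0,0,5], newtons=45)

```text
t: 3.65
eef_pos: [0.4967, 0.0357, 0.0187]
tool_rot: [3.142, 0.0, 1.372]
ft_force: [0.2, -1.2, 0.6]
grip_width: 0.167
finger_force: 45.0
```

Request:
step_arm(increments=[0,0,0.005,0,0,0,5,0.02,-0.0032,0.005,0,0,0,5,0.04,-0.0064,0.005,0,0,0,5,0.06,-0.0097,0.005,0,0,0,5,0.075,-0.0121,0.005,0,0,0,5,0.09,-0.0145,0.005,0,0,0,5,0.1,-0.0161,0.005,0,0,0,5,0.11,-0.0177,0.005,0,0,0,5,0.115,-0.0185,0.005,0,0,0,5,0.12,-0.0193,0.005,0,0,0,5,0.12,-0.0193,0.005,0,0,0,5])

```text
t: 4.75
eef_pos: [0.5448, 0.028, 0.0206]
tool_rot: [3.142, -0.0, 1.372]
ft_force: [-0.4, 0.1, -0.6]
grip_width: 0.168
finger_force: 45.0
```

Request:
step_arm(increments=[-0.03,0.0048,0,0,0,0,5,-0.06,0.0097,0,0,0,0,5,-0.09,0.0145,0,0,0,0,5,-0.12,0.0193,0,0,0,0,5,-0.15,0.0242,0,0,0,0,5,-0.17,0.0274,0,0,0,0,5,-0.19,0.0306,0,0,0,0,5,-0.205,0.033,0,0,0,0,5,-0.22,0.0354,0,0,0,0,5,-0.23,0.037,0,0,0,0,5,-0.24,0.0386,0,0,0,0,5,-0.24,0.0386,0,0,0,0,5])

```text
t: 5.95
eef_pos: [0.4482, 0.0435, 0.0206]
tool_rot: [-3.141, 0.0, 1.372]
ft_force: [0.5, -0.3, -0.6]
grip_width: 0.167
finger_force: 45.0
```

Request:
step_arm(increments=[0.02,-0.0032,0,0,0,0,5,0.05,-0.0081,0,0,0,0,5,0.08,-0.0129,0,0,0,0,5,0.1,-0.0161,0,0,0,0,5,0.115,-0.0185,0,0,0,0,5,0.12,-0.0193,0,0,0,0,5,0.12,-0.0193,0,0,0,0,5])

```text
t: 6.65
eef_pos: [0.4967, 0.0357, 0.0205]
tool_rot: [-3.141, 0.0, 1.372]
ft_force: [0.4, 1.1, -1.7]
grip_width: 0.167
finger_force: 45.0
```

```bash
python3 - <<'E'
from m import *
im,d,k=cam('wrist'); save(im,'w2.png'); im,d,k=cam('top'); save(cv2.resize(im[170:350,150:430],None,fx=2.8,fy=2.8,interpolation=cv2.INTER_CUBIC),'t2.png'); 
E
```

```text
(no output)
```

View pics/w2.png

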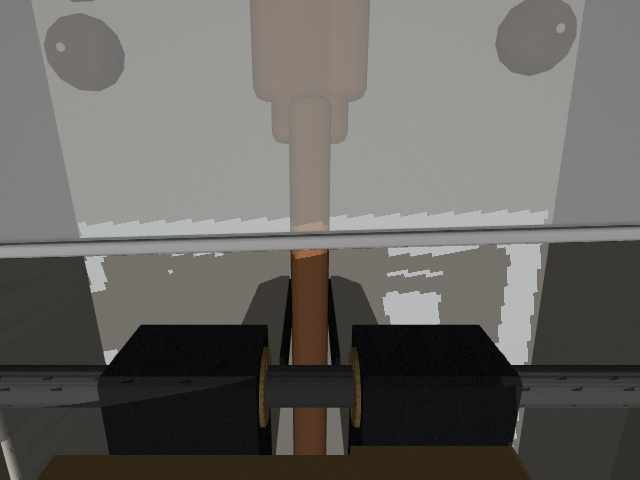

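View pics/t2.png

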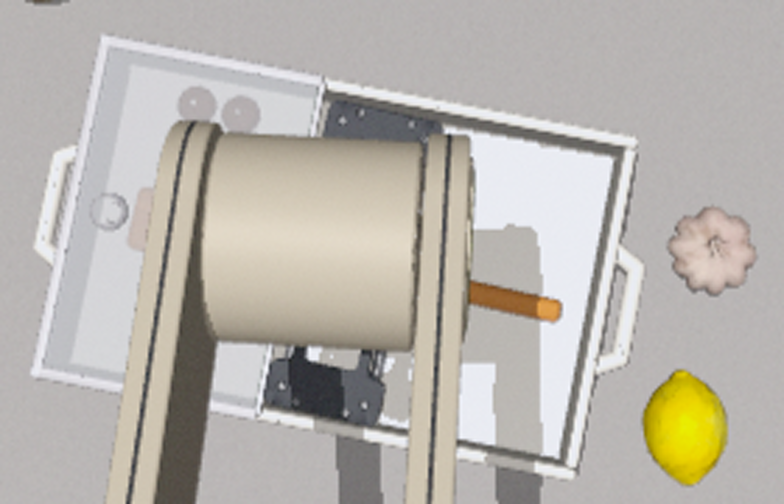

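The chestnuts on the +x side moved from (189,145) to (197,104) and from (233,151) to (241,113) in the crop, about 27 mm each. In the wrist view the two sides are symmetric, with (85,52) matching (536,37), so the -x pair is displaced about the same. The paddle is still centred in the grip, so next I tilt it.

Request:
step_arm(increments=[0,0,0.01,0,0,0,5,0,0,0.025,-0.0102,0.002,0,5,0,0,0.04,-0.0204,0.004,0,5,0,0,0.054,-0.0306,0.006,0,5,0,0,0.068,-0.0408,0.008,0,5,0,0,0.081,-0.051,0.0101,0,5,0,0,0.094,-0.0613,0.0121,0,5,0,0,0.108,-0.0715,0.0142,0,5,0,0,0.121,-0.0817,0.0162,0,5,0,0,0.121,-0.0817,0.0162,0,5,0,0,0.121,-0.0817,0.0162,0,5], newtons=50)

```text
t: 7.85
eef_pos: [0.4966, 0.036, 0.0689]
tool_rot: [3.141, 0.261, 1.372]
ft_force: [-0.8, -0.5, -1.1]
grip_width: 0.167
finger_force: 50.0
```

```bash
python3 - <<'E'
from m import *
im,d,k=cam('scene'); save(cv2.resize(im[60:380,120:440],None,fx=1.8,fy=1.8,interpolation=cv2.INTER_CUBIC),'s3.png')
E
```

```text
(no output)
```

View pics/s3.png

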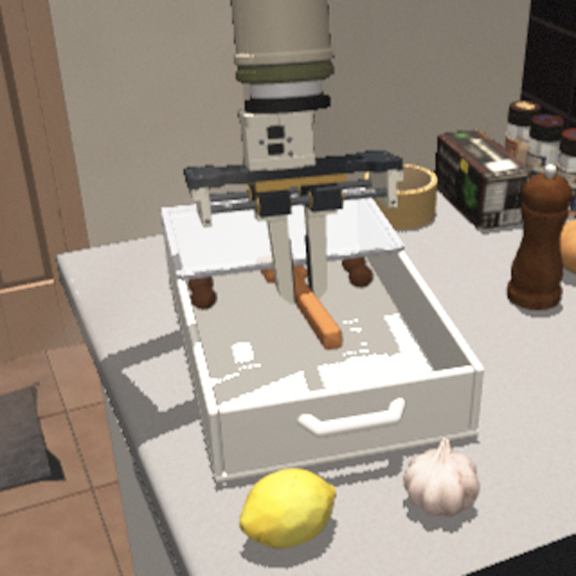

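The handle end is raised, at (330,340) in the crop, with chestnuts at both walls at (203,292) and (358,270). I'll check the tail height before drawing.

```bash
python3 - <<'E'
from m import *
np.set_printoptions(precision=4,suppress=True)
im,d,k=cam('scene'); P=cloud(d,k); h=cv2.cvtColor(im,cv2.COLOR_RGB2HSV)
m=(h[...,0]>3)&(h[...,0]<20)&(h[...,1]>150)&(d>0); m[:215]=0;m[260:]=0;m[:,:270]=0;m[:,325:]=0
p=P[m]; p=p[np.argsort(p[:,1])]; print(len(p)); print(p[:40:8]); print(np.median(p[-20:],0), p[p[:,1]<p[0,1]+.01][:,2].min(),p[p[:,1]<p[0,1]+.01][:,2].max())
E
```

```text
194
[[ 0.4705 -0.0973  0.0963]
 [ 0.4714 -0.0954  0.1001]
 [ 0.4719 -0.0944  0.1027]
 [ 0.4704 -0.094   0.096 ]
 [ 0.466  -0.0935  0.1038]]
[0.4981 0.0436 0.0707] 0.09283837665163454 0.10672485762195767
```

Tail underside is about 93 mm up, as planned. I'll draw it out along its axis.

Request:
step_arm(increments=[-0.0035,-0.0178,0.0049,0,0,0,5,-0.0106,-0.0533,0.0146,0,0,0,5,-0.0176,-0.0889,0.0244,0,0,0,5,-0.0247,-0.1245,0.0341,0,0,0,5,-0.0317,-0.16,0.0439,0,0,0,5,-0.0388,-0.1956,0.0536,0,0,0,5,-0.0458,-0.2311,0.0634,0,0,0,5,-0.0529,-0.2667,0.0731,0,0,0,5,-0.0599,-0.3022,0.0829,0,0,0,5,-0.067,-0.3378,0.0926,0,0,0,5,-0.0705,-0.3556,0.0975,0,0,0,5,-0.0705,-0.3556,0.0975,0,0,0,5])

```text
t: 9.15
eef_pos: [0.4684, -0.1076, 0.1085]
tool_rot: [3.14, 0.262, 1.37]
ft_force: [-0.5, 0.1, -0.6]
grip_width: 0.165
finger_force: 50.0
```

Request:
step_arm(increments=[0,0,0.05,0,0,0,5,0,0,0.12,0,0,0,5,0,0,0.19,0,0,0,5,0,0,0.26,0,0,0,5,0,0,0.33,0.0204,-0.004,0,5,0,0,0.39,0.0408,-0.0081,0,5,0,0,0.43,0.0613,-0.0121,0,5,0,0,0.45,0.0817,-0.0162,0,5,0,0,0.45,0.0817,-0.0162,0,5,0,0,0.45,0.0817,-0.0162,0,5,0,0,0.45,0.0817,-0.0162,0,5,0,0,0.45,0.0817,-0.0162,0,5])

```text
t: 10.35
eef_pos: [0.4681, -0.1058, 0.287]
tool_rot: [-3.14, 0.001, 1.373]
ft_force: [-1.0, -0.4, -0.9]
grip_width: 0.166
finger_force: 50.0
```

```bash
python3 - <<'E'
from m import *
np.set_printoptions(precision=4,suppress=True)
im,d,kk=cam('scene'); save(im,'s4.png'); it,dt,k=cam('top')
z=np.zeros((480,640,3),np.uint8)
save(np.hstack([cv2.resize(im,(400,300)),cv2.resize(it[150:390,120:440],(400,300))]),'f.png')
h=cv2.cvtColor(it,cv2.COLOR_RGB2HSV); m=(h[...,0]>3)&(h[...,0]<20)&(h[...,1]>150)&(dt>0); P=cloud(dt,k)
m&=(P[...,2]>.15)&(P[...,2]<.4);p=P[m]; print(len(p),np.percentile(p,[1,50,99],axis=0))
for uv in[(217,222),(233,224),(206,279),(222,285)]: print(ray(uv,k,.028)[0,:2])
g=cv2.cvtColor(it,cv2.COLOR_RGB2GRAY)
save(cv2.resize(it[170:350,150:430],None,fx=2.8,fy=2.8,interpolation=cv2.INTER_CUBIC),'t4.png')
s=manip.get_state(); print(s['t'],s['qvel'],s['eef_pos'])
E
```

```text
1899 [[ 0.4686 -0.0475  0.2826]
 [ 0.4901  0.0077  0.2863]
 [ 0.5169  0.0529  0.2935]]
[0.576  0.1558]
[0.5729 0.1253]
[0.4675 0.1732]
[0.4568 0.1426]
10.45 [-0.0042 -0.0028 -0.0035  0.0014  0.0015 -0.0028] [ 0.4683 -0.1059  0.2873]
```

View pics/s4.png

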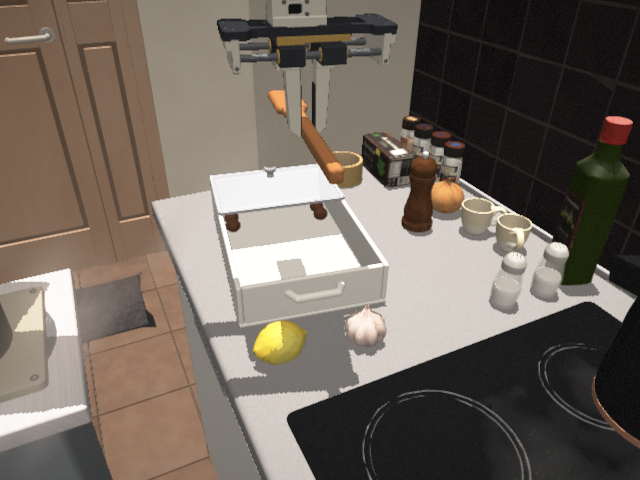

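View pics/t4.png

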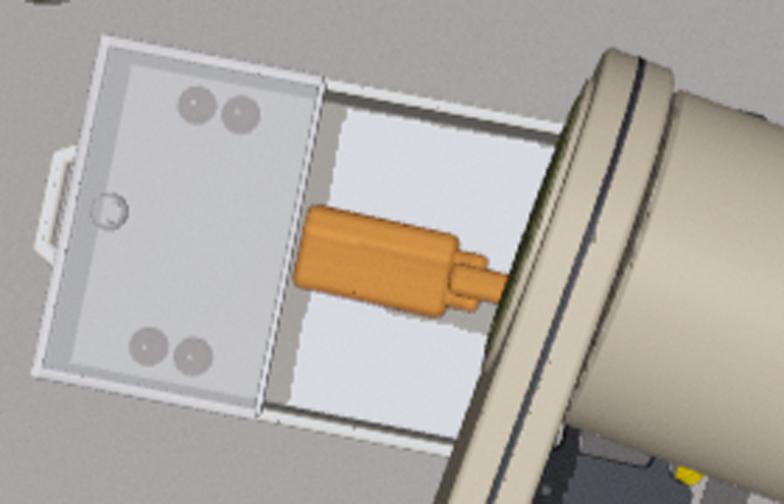

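The top view shows all four chestnuts pushed outward by 24–28 mm, now at (197,104), (241,113), (148,346) and (193,356). The scene view shows the paddle level and held well above the dish, with the lemon and garlic untouched. I'll let it settle and hand in.

Request:
step_arm(increments=[0,0,0,0,0,0,5,0,0,0,0,0,0,5,0,0,0,0,0,0,5,0,0,0,0,0,0,5,0,0,0,0,0,0,5])

```text
t: 10.95
eef_pos: [0.4684, -0.1066, 0.2881]
tool_rot: [3.142, 0.0, 1.372]
ft_force: [-0.1, -0.1, -1.6]
grip_width: 0.162
finger_force: 50.0
```

```bash
python3 -c "
from cell import order; print(order.sign_off())"
```

```text
the job is handed in; nothing more can be done
None
```

I stirred the four chestnuts, pushing each about 24–28 mm, then drew the paddle out past the glass and handed the job in with it held still about 20 cm above the dish rim.

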